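# Close the canister and bring it to the front of the nursery carousel

### The arm

A 6-joint arm with a two-finger parallel gripper is mounted at the origin on the work surface. World frame = base frame: x ahead of the robot, y to its left, z up, the work surface at z = 0. Lengths are in m, angles in rad, forces in N, time in s.
With the tool pointing down it reaches from about 0.3 to 0.85 m from the base axis. Payload 5.4 kg.
Tool frame: the origin (TCP) lies between the finger pads, 19 mm behind the fingertips; this is the grasp point; z points along the fingers, y is the line along which they close (so a half turn about z gives the same grasp; the last joint's range is limited). The gripper opens to 85 mm and grips with 20 to 120 N. Pads are 22 mm wide; open, the fingers measure 114 mm over their backs; the gripper's body (76 mm by 85 mm) begins 54 mm behind the grasp point. The pads swing forward as they close: fully open they stand 13 mm farther back than shut.
Start: joints at [-1.344, 0.158, 1.597, -0, 1.386, -0.21], TCP at [0.243, -0.521, 0.25] pointing down, gripper open.
Joint ranges: [-2.91, 2.91], [-0.94, 2.29], [0.18, 2.7], [-1.29, 4.43], [0.17, 2.64], [-3, 3]. Speed limits (rad/s): [2.57, 2.57, 3.14, 3.14, 3.14, 3.14].

### API

Orientations are given as a unit quaternion [x, y, z, w].
In Python, from plant import env gives the robot as it stands.
- The arm moves only by the tool send_rows, never from a script. Its argument "targets" is a list of rows, each an object of numbers: "x", "y", "z": the shift along the tool's x, y, z as a fraction of full scale; "ax", "ay", "az": the turn, a rotation vector about the tool's x, y, z as a fraction of full scale. In form: [{"x": .., "y": .., "z": .., "ax": .., "ay": .., "az": ..}, ...]. A call has exactly 10 rows; each row is the pose to reach, as a shift and turn from the pose commanded when the call began, along the tool's axes at that moment; what a row does not reach only later rows make up. Full scale, the value 1, is 0.4 m for a shift and 45 degrees for a turn. A row lasts 1/8 s, in which the tool goes at most 62.5 mm and 10.7 degrees, less where a joint would pass 70% of its speed; a pose out of reach is approached as far as the arm can. A call with a number of a shift or a turn outside -1 to 1 is refused whole. A call with a gripper value outside its range is refused whole. "claw" is the opening in per cent of the stroke, from 0 (shut) to 100 (fully open), set as the call begins (left out, the last holds). The fingers move at their own pace and stop on an object; "squeeze" is the grip in N (left out, the last holds). Time passes only in rows, so rows that repeat a pose let the fingers close, or fill a call up. It gives the time, the measured TCP pose, the force, the opening and the grip force at its end, in the units of the state.
- env.sense(): the state, without advancing time (a new reading comes with each control period).
- env.snapshot(name): name is "side" or "top" or "wrist"; returns the picture (480x640x3 uint8, red, green, blue); there is no depth.
- env.get_calibration(name): a dict with "intrinsics" (3x3 intrinsics, pixels), "pose" (4x4, takes a point from camera to world coordinates). Camera axes: x right, y down, z forward; pixel columns grow to the right and rows downward; lengths in m; the calibration is good to about 2 mm. A picture is of the moment at which its call begins: read the wrist's pose just before it. get_calibration takes no time and is no camera call; for the wrist camera it gives the pose at the moment of the call.
- env.job_done(): hands the job in; it is judged then, once.
Trained networks look in the newest picture that a camera, given by its name, has taken for a name from the list of things; names that differ only in an ending like _2 or _b are one class to them, and where a whole thing is asked for, a point or a joint stands for the part that bears it (a point fixed in the world has none). Each returns a list of dicts, best first, with "conf" (0 to 1); they miss things now and then, are a little off and sometimes report something else, mostly with a low value. They report only what shows in the picture. A call takes as long as a camera call.
- env.spot_in(label, camera): "uv" ([column, row] in pixels, amid what is visible of it).
- env.regions_of(label, camera): "pixels" (480x640 bool, what is visible of it) and "uv" ([column, row] in pixels, amid what is visible of it).
The state is a dict: "clock": time; "q": joint angles; "qvel": joint speeds; "effort": joint torques, N m; "eef_pos": TCP position; "tcp_rot": TCP orientation; "force": force on the tool from outside, world axes, zero at the start; "ft_torque": the same for the moment, N m; "gripper_width": finger opening in m; "finger_force": force on a finger pad.
Only numpy, scipy, OpenCV 4.12 (cv2) and the standard library are available. Lean on these libraries where they do the work, as an engineer would, in place of code of your own. Each camera call takes 0.05 s, during which the arm holds its last target. There are 200 camera calls.

### The job

On the carousel, the lid of the round ceramic canister is standing a little proud: first press it down until it is fully home. Then turn the carousel until that canister stands at the front, in line with the small upright tab on the carousel's base, and hold the carousel still there: finish with the fingers still gripping the round knob at its centre, not letting go. Leave the other things on the dresser where they are.

Things in the scene. Friction and masses are not known exactly. Their poses are not given: they have to be found in the camera images.
- carousel_base: The fixed white base under the carousel, a disc 190 mm across and 8 mm thick that does not move. Origin: centre of its underside, on the dresser top and on the carousel's vertical turning axis. Its own -x axis points to the front: there an arm carries a small upright tab (22 mm along x, 14 mm wide, 30 mm high, 128 to 150 mm from the axis).
- carousel: The turning white platter, 230 mm across, top 20 mm and edge rail 30 mm above the dresser. Origin on the turning axis, 8 mm above the dresser. It turns either way about the vertical (friction about 0.06 Nm) and stays where left. The round canister is fixed on it on its own -x axis, so that it is at the front when the carousel's yaw equals the base's yaw.
- box_top (a point): Top centre of a square clear box with a grey lid, 54 mm wide, 88 mm above the dresser, fixed to the carousel 75 mm from its axis, a third of a turn from the canister. Not to be used.
- beaker_rim (a point): Mouth centre of an open steel beaker, 56 mm across, rim 86 mm and its spoons up to 100 mm above the dresser, fixed to the carousel 75 mm from its axis, a third of a turn from the canister. Not to be used.
- knob_center (a point): Centre of the round wooden knob on top of the carousel's centre post: an upright cylinder 36 mm in diameter and 32 mm high, on the turning axis, from 136 to 168 mm above the dresser, turning with the carousel. The point is 152 mm above the dresser. Being round it can be gripped from above at any yaw; the post below is 16 mm thick.
- canister_lid (a joint): How far the canister's lid is pressed down, m: 0 to 0.004 at the start, 0.010 when fully home (a hard stop). It moves straight down against about 5 N of friction and stays where it is left; about 10 N takes it home.
- lid_top (a point): Centre of the flat top of the canister's lid, a flat wooden disc 62 mm across and 12 mm thick. Its top is 110 mm above the dresser at joint value 0, 100 mm when home. The canister is round white ceramic, 60 mm across, with a raised dummy emblem on its outward side, fixed to the carousel 75 mm from the turning axis.
- front_place (a point): A fixed point 75 mm from the turning axis on the base's front side, towards the tab, 110 mm above the dresser: the canister's axis belongs on the vertical through it. Nothing is to be seen there.
- sippy_lid: Bystander: a stainless steel drinking-cup lid, 72 mm across and 34 mm high with its spout. Origin: centre of its underside.
- teether: Bystander: a green hard teething ring lying flat, 72 mm across, 12 mm high. Origin: centre of its underside.
- baby_bottle: Bystander: a clear feeding bottle, 58 mm across and 130 mm high, standing. Origin: centre of its underside.

How it is judged:
By the outcome, as a careful person would: the job done as asked, in the order asked, and still so for the second after the job is handed in, while the arm keeps its last pose, push and grip.
It also fails if it takes over 61 s, if anything falls off the work surface, if the arm or the gripper's body presses on something with over 40 N, if the wrist force passes 120 N, or if a joint passes its speed limit or range.

## Working session

There is one attempt and no reset: what is moved stays moved. The work goes in short steps, Python scripts to look and compute and a tool call to move; the robot and the scene stay as the last step left them, time stands still between calls to the robot, and variables do not carry over. Pictures are saved under pics/ and viewed, at most 10 in all, crops included, and the job is handed in when it is done.

Besides the shell and the picture viewer there is one more tool, called after "Call:" as a command line: name --argument value ..., lists and objects as JSON in quotes. send_rows: Moves the arm, as the interface text tells. Its arguments: {"type":"object","properties":{"targets":{"type":"array","items":{"type":"object","properties":{"x":{"type":"number","minimum":-1,"maximum":1},"y":{"type":"number","minimum":-1,"maximum":1},"z":{"type":"number","minimum":-1,"maximum":1},"ax":{"type":"number","minimum":-1,"maximum":1},"ay":{"type":"number","minimum":-1,"maximum":1},"az":{"type":"number","minimum":-1,"maximum":1}}}},"claw":{"type":"number"},"squeeze":{"type":"number"}},"required":["targets"]}

```bash
mkdir -p pics; cat > h.py <<'E'
from plant import env
import numpy as np, cv2
def ray(cam,uv):
    c=env.get_calibration(cam);K=np.array(c["intrinsics"]);T=np.array(c["pose"])
    d=T[:3,:3]@np.linalg.solve(K,[uv[0],uv[1],1]);return T[:3,3],d
def atz(cam,uv,z):
    o,d=ray(cam,uv);return o+d*(z-o[2])/d[2]
def proj(cam,p):
    c=env.get_calibration(cam);K=np.array(c["intrinsics"]);T=np.array(c["pose"])
    q=K@(T[:3,:3].T@(np.array(p)-T[:3,3]));return q[:2]/q[2]
E
python3 - <<'E'
from h import *
s=env.sense();print(s)
im={}
for c in ("side","top"):
    im[c]=env.snapshot(c);cv2.imwrite(f"pics/{c}0.png",im[c][:,:,::-1])
    print(c,np.round(env.get_calibration(c)["pose"],3).tolist())
    for l,z in (("knob_center",.152),("lid_top",.108),("carousel_base",.004),("carousel",.02),("box_top",.088),("beaker_rim",.09),("baby_bottle",.06),("teether",.01),("sippy_lid",.02)):
        for r in env.spot_in(l,c)[:2]: print(c,l,round(r["conf"],2),np.round(r["uv"],1),np.round(atz(c,r["uv"],z),3))
E
```

```text
{'clock': 0.0, 'q': array([-1.34413225e+00,  1.59067823e-01,  1.59825395e+00, -1.84915997e-05,
        1.38616584e+00, -2.10094352e-01]), 'qvel': array([ 0.00026991, -0.00074382, -0.00112623,  0.00011792, -0.00029871,
       -0.0009351 ]), 'effort': array([-1.44707239e-03, -3.96002877e+01, -3.31430233e+01, -3.82322505e-04,
        8.32444872e-03,  1.46604248e-05]), 'eef_pos': array([ 0.2430764 , -0.52046912,  0.24899543]), 'tcp_rot': array([ 9.76249062e-01,  2.16649187e-01, -1.69363907e-05, -9.47372330e-04]), 'force': array([ 0.05498008, -0.23068278,  0.73202563]), 'ft_torque': array([-0.1029119 ,  0.01401225, -0.0043365 ]), 'finger_force': 0.0, 'gripper_width': 0.08580474843047971}
side [[-0.997, -0.022, 0.074, 0.419], [-0.075, 0.522, -0.85, 1.06], [-0.02, -0.853, -0.522, 0.783], [0.0, 0.0, 0.0, 1.0]]
side knob_center 0.65 [280.4 268.6] [0.558 0.176 0.152]
side lid_top 0.6 [248.1 229.9] [ 0.655 -0.026  0.108]
side carousel_base 0.78 [276.1 270.2] [ 0.599 -0.025  0.004]
side carousel_base 0.21 [338.4 393.2] [0.446 0.331 0.004]
side carousel 0.96 [277.4 270.5] [ 0.593 -0.001  0.02 ]
s
[... 286 characters left out ...]
0.63 [278.6 271.2] [0.59  0.001 0.02 ]
top [[0.023, -0.998, 0.053, 0.469], [-1.0, -0.024, -0.014, -0.003], [0.015, -0.053, -0.998, 1.239], [0.0, 0.0, 0.0, 1.0]]
top knob_center 0.91 [312.8 221.9] [0.572 0.001 0.152]
top knob_center 0.49 [470.7 288.6] [ 0.442 -0.329  0.152]
top lid_top 0.83 [328.  189.7] [ 0.647 -0.03   0.108]
top carousel_base 0.89 [311.7 221.1] [0.588 0.004 0.004]
top carousel 0.6 [311.1 225.5] [0.576 0.005 0.02 ]
top box_top 0.59 [310.5 221. ] [0.58  0.006 0.088]
top beaker_rim 0.75 [308.2 222.5] [0.576 0.011 0.09 ]
top baby_bottle 0.69 [158.4 214.6] [0.588 0.347 0.06 ]
top teether 0.9 [480.7 296.2] [ 0.421 -0.395  0.01 ]
top sippy_lid 0.6 [171.4 277.6] [0.448 0.323 0.02 ]
```

View pics/top0.png

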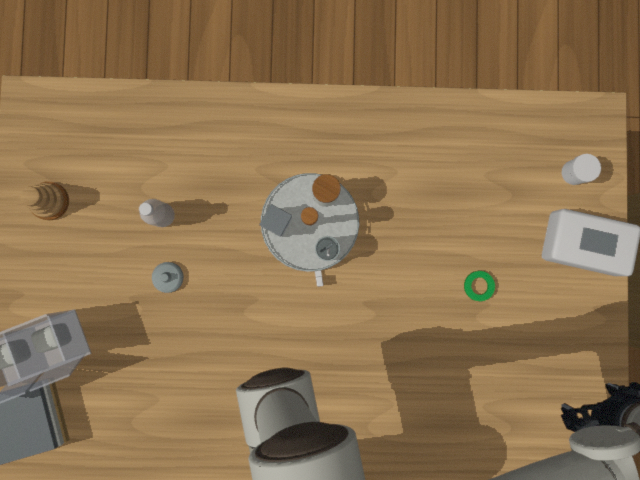

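View pics/side0.png

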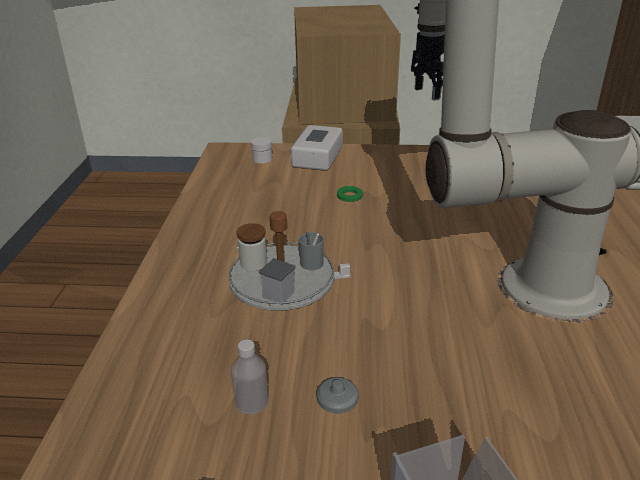

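The top view shows the platter around (310,222), the knob at (310,216), the lid at (327,188) and the tab at (319,279). The canister is at the rear and the tab faces the robot. Next I refine these positions.

```bash
python3 - <<'E'
from h import *
im=env.snapshot("top")
for l,z in (("knob_center",.168),("lid_top",.108),("carousel",.03)):
    r=env.regions_of(l,"top")
    for q in r[:1]:
        m=q["pixels"].astype(np.uint8)
        c=max(cv2.findContours(m,0,1)[0],key=cv2.contourArea)
        (x,y),rad=cv2.minEnclosingCircle(c)
        print(l,q["conf"],m.sum(),np.round([x,y,rad],1),cv2.fitEllipse(c),np.round(atz("top",(x,y),z),4))
cr=cv2.resize(im[160:300,240:380],None,fx=4,fy=4,interpolation=cv2.INTER_CUBIC)
cv2.imwrite("pics/crop0.png",cr[:,:,::-1])
E
```

```text
knob_center 0.82 7690 [310.  220.8  50.5] ((309.57257080078125, 221.5601043701172), (97.64612579345703, 98.52638244628906), 32.38736343383789) [0.5723 0.0062 0.168 ]
carousel 0.57 7632 [310.  221.   50.2] ((309.6713562011719, 221.71226501464844), (97.4385757446289, 97.93170928955078), 54.980831146240234) [0.5852 0.0075 0.03  ]
```

View pics/crop0.png

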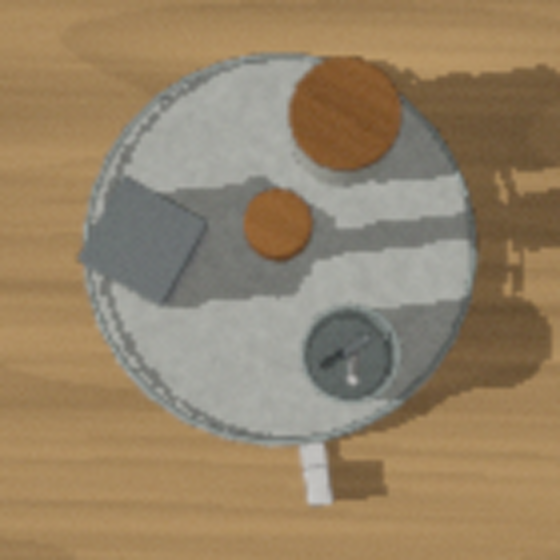

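The crop (4x, offset 240,160) puts the knob top at (278,223), the lid top at (346,113), the tab top at (318,485), and the rim centre from the ellipse at full-image (309.6,221.6).

```bash
python3 - <<'E'
from h import *
f=lambda u,v:(240+u/4-.4,160+v/4-.4)
K=atz("top",f(278,223),.168);L=atz("top",f(346,113),.108);T=atz("top",f(318,485),.03);C=atz("top",(309.6,221.6),.03)
B=atz("top",f(350,354),.086);X=atz("top",f(145,240),.088)
print(*[np.round(a,4) for a in (K,L,T,C,B,X)])
A=(K[:2]+C[:2])/2
for n,p in (("lid",L),("tab",T),("beaker",B),("box",X)):
    d=p[:2]-A;print(n,np.hypot(*d),np.degrees(np.arctan2(d[1],d[0])))
# side view check
im=env.snapshot("side")
print("side proj",[np.round(proj("side",p),1) for p in ([*A,.168],L,T)])
cr=cv2.resize(im[195:315,210:370],None,fx=5,fy=5,interpolation=cv2.INTER_CUBIC)
cv2.imwrite("pics/crop1.png",cr[:,:,::-1])
s=env.sense()
from scipy.spatial.transform import Rotation as R
print(np.round(R.from_quat(s["tcp_rot"]).as_matrix(),3).tolist(),s["eef_pos"])
E
```

```text
[0.5835 0.0084 0.168 ] [ 0.6505 -0.0262  0.108 ] [ 0.4482 -0.0167  0.03  ] [0.5838 0.0084 0.03  ] [ 0.5211 -0.0319  0.086 ] [0.5808 0.0819 0.088 ]
lid 0.075306849333234 -27.367654612325644
tab 0.13774211730183478 -169.50314355056506
beaker 0.07434417801592641 -147.17077496057433
box 0.07349520916295382 92.17160494360674
side proj [array([277.5, 214.4]), array([250.1, 229.8]), array([343.6, 264.5])]
[[0.906, 0.423, 0.0], [0.423, -0.906, -0.0], [0.0, 0.0, -1.0]] [ 0.243226   -0.52100965  0.25001853]
```

View pics/crop1.png

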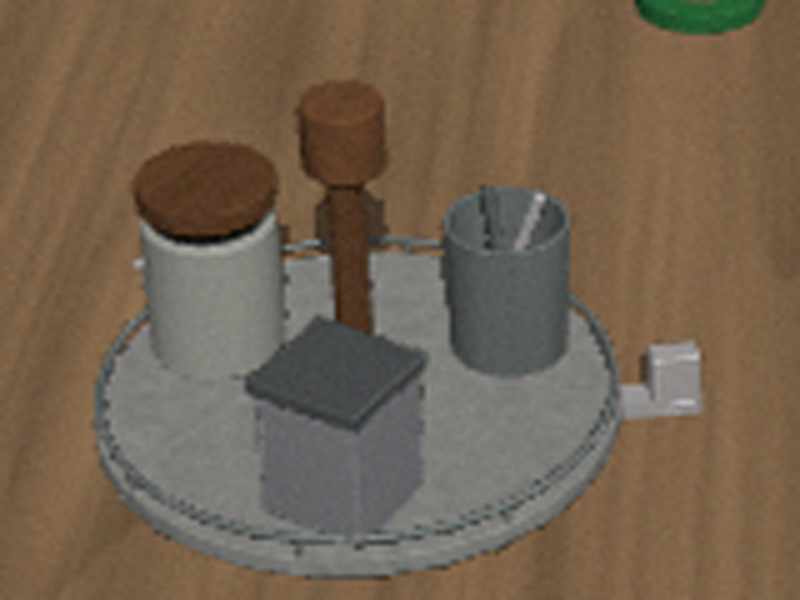

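Carousel axis is (0.5836, 0.0084), canister azimuth −27.4° (box and beaker agree), tab −169.5°, so the platter must turn −142°. First I move above the lid with the fingers shut.

Call:
send_rows --targets '[{"x": 0.07, "y": -0.03, "az": -0.1}, {"x": 0.16, "y": -0.08, "az": -0.22}, {"x": 0.25, "y": -0.12, "az": -0.35}, {"x": 0.34, "y": -0.16, "az": -0.48}, {"x": 0.43, "y": -0.21, "az": -0.6}, {"x": 0.52, "y": -0.25, "az": -0.73}, {"x": 0.61, "y": -0.29, "az": -0.86}, {"x": 0.69, "y": -0.33, "az": -0.96}, {"x": 0.72, "y": -0.345, "az": -1}, {"x": 0.72, "y": -0.345, "az": -1}]' --claw 0 --squeeze 30

```text
validation failed for argument at $.ta...
```

```bash
cat >> h.py <<'E'
from scipy.spatial.transform import Rotation as R
def go(p,yaw=None):
    s=env.sense();M=R.from_quat(s["tcp_rot"]).as_matrix()
    y=np.degrees(np.arctan2(M[1,0],M[0,0]))
    print("t",s["clock"],"pos",np.round(s["eef_pos"],4),"yaw",round(y,2),"q",np.round(s["q"],2),"F",np.round(s["force"],1),"grip",s["gripper_width"],s["finger_force"])
    print("rows",np.round(M.T@(np.array(p)-s["eef_pos"])/.4,4),"az",None if yaw is None else round(-((yaw-y+180)%360-180)/45,4))
E
python3 -c "
from h import *
go([.6505,-.0262,.25],153)"
```

```text
t 1.25 pos [ 0.2432 -0.521   0.25  ] yaw 25.03 q [-1.34  0.16  1.6   0.    1.39 -0.21] F [-0.3 -0.8 -0.7] grip 0.08548756616993876 0.0
rows [ 1.4459e+00 -6.9010e-01  1.0000e-04] az -2.8438
```

The move was refused at validation, so I'm sending it again with every key filled in.

Call:
send_rows --targets '[{"x": 0.07, "y": -0.03, "z": 0.0, "ax": 0.0, "ay": 0.0, "az": -0.1}, {"x": 0.16, "y": -0.08, "z": 0.0, "ax": 0.0, "ay": 0.0, "az": -0.22}, {"x": 0.25, "y": -0.12, "z": 0.0, "ax": 0.0, "ay": 0.0, "az": -0.35}, {"x": 0.34, "y": -0.16, "z": 0.0, "ax": 0.0, "ay": 0.0, "az": -0.48}, {"x": 0.43, "y": -0.21, "z": 0.0, "ax": 0.0, "ay": 0.0, "az": -0.6}, {"x": 0.52, "y": -0.25, "z": 0.0, "ax": 0.0, "ay": 0.0, "az": -0.73}, {"x": 0.61, "y": -0.29, "z": 0.0, "ax": 0.0, "ay": 0.0, "az": -0.86}, {"x": 0.69, "y": -0.33, "z": 0.0, "ax": 0.0, "ay": 0.0, "az": -0.96}, {"x": 0.72, "y": -0.345, "z": 0.0, "ax": 0.0, "ay": 0.0, "az": -1.0}, {"x": 0.72, "y": -0.345, "z": 0.0, "ax": 0.0, "ay": 0.0, "az": -1.0}]' --claw 0 --squeeze 30

```text
clock: 2.5
eef_pos: [0.4459, -0.274, 0.25]
tcp_rot: [0.819, 0.574, -0.0, 0.0]
force: [-0.3, -0.3, 0.2]
gripper_width: -0.0002
finger_force: 0.0
```

```bash
python3 -c "
from h import *
go([.6505,-.0262,.25],153)"
```

```text
t 2.5 pos [ 0.4459 -0.274   0.25  ] yaw 70.06 q [-0.78  0.02  1.74 -0.    1.38 -0.43] F [-0.3 -0.3  0.2] grip -0.00024031032520603932 0.0
rows [ 7.567e-01  2.696e-01 -4.000e-04] az -1.8431
```

Call:
send_rows --targets '[{"x": 0.08, "y": 0.03, "z": 0.0, "ax": 0.0, "ay": 0.0, "az": -0.1}, {"x": 0.17, "y": 0.06, "z": 0.0, "ax": 0.0, "ay": 0.0, "az": -0.22}, {"x": 0.27, "y": 0.095, "z": 0.0, "ax": 0.0, "ay": 0.0, "az": -0.35}, {"x": 0.36, "y": 0.13, "z": 0.0, "ax": 0.0, "ay": 0.0, "az": -0.48}, {"x": 0.46, "y": 0.165, "z": 0.0, "ax": 0.0, "ay": 0.0, "az": -0.6}, {"x": 0.55, "y": 0.2, "z": 0.0, "ax": 0.0, "ay": 0.0, "az": -0.73}, {"x": 0.65, "y": 0.23, "z": 0.0, "ax": 0.0, "ay": 0.0, "az": -0.86}, {"x": 0.73, "y": 0.26, "z": 0.0, "ax": 0.0, "ay": 0.0, "az": -0.96}, {"x": 0.757, "y": 0.27, "z": 0.0, "ax": 0.0, "ay": 0.0, "az": -1.0}, {"x": 0.757, "y": 0.27, "z": 0.0, "ax": 0.0, "ay": 0.0, "az": -1.0}]'

```text
clock: 3.75
eef_pos: [0.6506, -0.0274, 0.2497]
tcp_rot: [0.538, 0.843, -0.0, -0.0]
force: [0.1, 1.2, -0.1]
gripper_width: 0.0001
finger_force: 0.0
```

```bash
python3 -c "
from h import *
go([.6505,-.0262,.135],153)"
```

```text
t 3.75 pos [ 0.6506 -0.0274  0.2497] yaw 114.94 q [-0.23  0.35  1.36 -0.    1.42 -0.66] F [ 0.1  1.2 -0.1] grip 0.00011117655177511301 0.0
rows [0.003  0.0013 0.2868] az -0.8457
```

Call:
send_rows --targets '[{"x": 0.0, "y": 0.0, "z": 0.03, "ax": 0.0, "ay": 0.0, "az": -0.1}, {"x": 0.0, "y": 0.0, "z": 0.06, "ax": 0.0, "ay": 0.0, "az": -0.22}, {"x": 0.0, "y": 0.0, "z": 0.1, "ax": 0.0, "ay": 0.0, "az": -0.34}, {"x": 0.0, "y": 0.0, "z": 0.14, "ax": 0.0, "ay": 0.0, "az": -0.46}, {"x": 0.0, "y": 0.0, "z": 0.18, "ax": 0.0, "ay": 0.0, "az": -0.58}, {"x": 0.0, "y": 0.0, "z": 0.22, "ax": 0.0, "ay": 0.0, "az": -0.7}, {"x": 0.0, "y": 0.0, "z": 0.25, "ax": 0.0, "ay": 0.0, "az": -0.8}, {"x": 0.002, "y": 0.001, "z": 0.275, "ax": 0.0, "ay": 0.0, "az": -0.85}, {"x": 0.002, "y": 0.001, "z": 0.285, "ax": 0.0, "ay": 0.0, "az": -0.85}, {"x": 0.002, "y": 0.001, "z": 0.285, "ax": 0.0, "ay": 0.0, "az": -0.85}]'

```text
clock: 5.0
eef_pos: [0.6504, -0.0265, 0.136]
tcp_rot: [0.232, 0.973, -0.0, -0.0]
force: [-0.7, 0.3, -0.3]
gripper_width: -0.0002
finger_force: 0.0
```

```bash
python3 - <<'E'
from h import *
go([.6505,-.0262,.119],153)
im=env.snapshot("side");cv2.imwrite("pics/press.png",cv2.resize(im[175:295,190:350],None,fx=5,fy=5)[:,:,::-1])
E
```

```text
t 5.0 pos [ 0.6504 -0.0265  0.136 ] yaw 153.15 q [-0.23  0.45  1.47 -0.    1.22 -1.33] F [-0.7  0.3 -0.3] grip -0.00023050427533201432 0.0
rows [0.0001 0.0009 0.0426] az 0.0033
```

View pics/press.png

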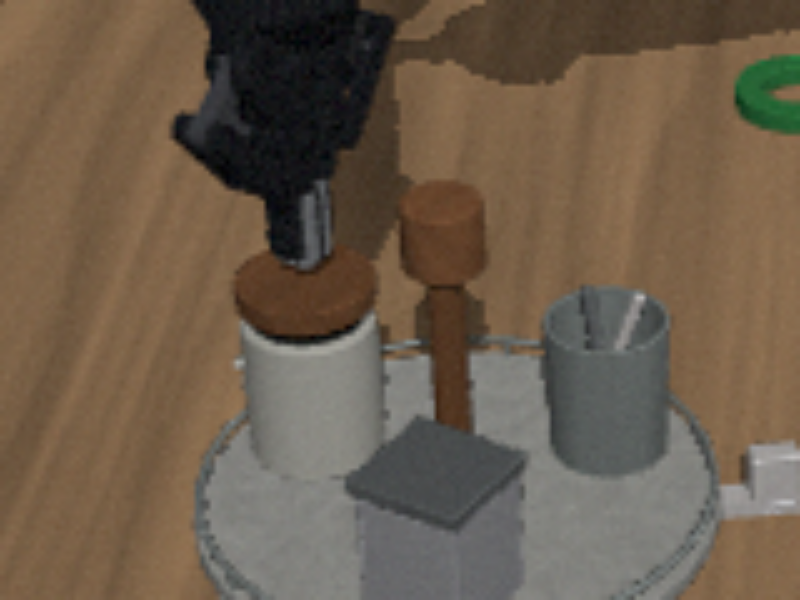

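The fingertips are centred over the lid, slightly above it (crop 305,262), and the knob is clear. Now I press slowly.

Call:
send_rows --targets '[{"x": 0.0, "y": 0.0, "z": 0.005, "ax": 0.0, "ay": 0.0, "az": 0.0}, {"x": 0.0, "y": 0.0, "z": 0.01, "ax": 0.0, "ay": 0.0, "az": 0.0}, {"x": 0.0, "y": 0.0, "z": 0.015, "ax": 0.0, "ay": 0.0, "az": 0.0}, {"x": 0.0, "y": 0.0, "z": 0.02, "ax": 0.0, "ay": 0.0, "az": 0.0}, {"x": 0.0, "y": 0.0, "z": 0.024, "ax": 0.0, "ay": 0.0, "az": 0.0}, {"x": 0.0, "y": 0.0, "z": 0.028, "ax": 0.0, "ay": 0.0, "az": 0.0}, {"x": 0.0, "y": 0.0, "z": 0.032, "ax": 0.0, "ay": 0.0, "az": 0.0}, {"x": 0.0, "y": 0.0, "z": 0.035, "ax": 0.0, "ay": 0.0, "az": 0.0}, {"x": 0.0, "y": 0.0, "z": 0.038, "ax": 0.0, "ay": 0.0, "az": 0.0}, {"x": 0.0, "y": 0.0, "z": 0.038, "ax": 0.0, "ay": 0.0, "az": 0.0}]'

```text
clock: 6.3
eef_pos: [0.6507, -0.0255, 0.1206]
tcp_rot: [0.231, 0.973, 0.0, -0.0]
force: [-2.1, 0.9, 3.4]
gripper_width: -0.0004
finger_force: 1.8
```

Call:
send_rows --targets '[{"x": 0.0, "y": 0.0, "z": 0.001, "ax": 0.0, "ay": 0.0, "az": 0.0}, {"x": 0.0, "y": 0.0, "z": 0.002, "ax": 0.0, "ay": 0.0, "az": 0.0}, {"x": 0.0, "y": 0.0, "z": 0.003, "ax": 0.0, "ay": 0.0, "az": 0.0}, {"x": 0.0, "y": 0.0, "z": 0.004, "ax": 0.0, "ay": 0.0, "az": 0.0}, {"x": 0.0, "y": 0.0, "z": 0.005, "ax": 0.0, "ay": 0.0, "az": 0.0}, {"x": 0.0, "y": 0.0, "z": 0.006, "ax": 0.0, "ay": 0.0, "az": 0.0}, {"x": 0.0, "y": 0.0, "z": 0.007, "ax": 0.0, "ay": 0.0, "az": 0.0}, {"x": 0.0, "y": 0.0, "z": 0.007, "ax": 0.0, "ay": 0.0, "az": 0.0}, {"x": 0.0, "y": 0.0, "z": 0.007, "ax": 0.0, "ay": 0.0, "az": 0.0}, {"x": 0.0, "y": 0.0, "z": 0.007, "ax": 0.0, "ay": 0.0, "az": 0.0}]'

```text
clock: 7.55
eef_pos: [0.6508, -0.0255, 0.1187]
tcp_rot: [0.231, 0.973, 0.0, -0.0]
force: [-4.1, 1.9, 9.0]
gripper_width: 0.0001
finger_force: 4.2
```

Call:
send_rows --targets '[{"x": 0.0, "y": 0.0, "z": 0.001, "ax": 0.0, "ay": 0.0, "az": 0.0}, {"x": 0.0, "y": 0.0, "z": 0.002, "ax": 0.0, "ay": 0.0, "az": 0.0}, {"x": 0.0, "y": 0.0, "z": 0.003, "ax": 0.0, "ay": 0.0, "az": 0.0}, {"x": 0.0, "y": 0.0, "z": 0.004, "ax": 0.0, "ay": 0.0, "az": 0.0}, {"x": 0.0, "y": 0.0, "z": 0.005, "ax": 0.0, "ay": 0.0, "az": 0.0}, {"x": 0.0, "y": 0.0, "z": 0.006, "ax": 0.0, "ay": 0.0, "az": 0.0}, {"x": 0.0, "y": 0.0, "z": 0.006, "ax": 0.0, "ay": 0.0, "az": 0.0}, {"x": 0.0, "y": 0.0, "z": 0.006, "ax": 0.0, "ay": 0.0, "az": 0.0}, {"x": 0.0, "y": 0.0, "z": 0.006, "ax": 0.0, "ay": 0.0, "az": 0.0}, {"x": 0.0, "y": 0.0, "z": 0.006, "ax": 0.0, "ay": 0.0, "az": 0.0}]'

```text
clock: 8.8
eef_pos: [0.6511, -0.0251, 0.1186]
tcp_rot: [0.231, 0.973, 0.0, 0.0]
force: [-10.2, 3.3, 18.8]
gripper_width: -0.0004
finger_force: 9.6
```

Force doubled with no further travel, so the lid is on its hard stop. I lift off and open.

Call:
send_rows --targets '[{"x": 0.0, "y": 0.0, "z": -0.005, "ax": 0.0, "ay": 0.0, "az": 0.0}, {"x": 0.0, "y": 0.0, "z": -0.02, "ax": 0.0, "ay": 0.0, "az": 0.0}, {"x": 0.0, "y": 0.0, "z": -0.05, "ax": 0.0, "ay": 0.0, "az": 0.0}, {"x": 0.0, "y": 0.0, "z": -0.1, "ax": 0.0, "ay": 0.0, "az": 0.0}, {"x": 0.0, "y": 0.0, "z": -0.15, "ax": 0.0, "ay": 0.0, "az": 0.0}, {"x": 0.0, "y": 0.0, "z": -0.2, "ax": 0.0, "ay": 0.0, "az": 0.0}, {"x": 0.0, "y": 0.0, "z": -0.25, "ax": 0.0, "ay": 0.0, "az": 0.0}, {"x": 0.0, "y": 0.0, "z": -0.3, "ax": 0.0, "ay": 0.0, "az": 0.0}, {"x": 0.0, "y": 0.0, "z": -0.33, "ax": 0.0, "ay": 0.0, "az": 0.0}, {"x": 0.0, "y": 0.0, "z": -0.33, "ax": 0.0, "ay": 0.0, "az": 0.0}]'

```text
clock: 10.05
eef_pos: [0.6513, -0.0256, 0.2489]
tcp_rot: [0.231, 0.973, 0.0, 0.001]
force: [0.5, -0.6, -0.5]
gripper_width: 0.0001
finger_force: 0.0
```

```bash
python3 -c "
from h import *
go([.5836,.0084,.25],153)"
```

```text
t 10.05 pos [ 0.6513 -0.0256  0.2489] yaw 153.28 q [-0.22  0.35  1.37 -0.    1.42 -1.33] F [ 0.5 -0.6 -0.5] grip 0.00010194188218920385 0.0
rows [ 1.895e-01 -1.000e-04 -3.100e-03] az 0.0062
```

Call:
send_rows --targets '[{"x": 0.03, "y": 0.0, "z": 0.0, "ax": 0.0, "ay": 0.0, "az": 0.0}, {"x": 0.07, "y": 0.0, "z": 0.0, "ax": 0.0, "ay": 0.0, "az": 0.0}, {"x": 0.11, "y": 0.0, "z": 0.0, "ax": 0.0, "ay": 0.0, "az": 0.0}, {"x": 0.15, "y": 0.0, "z": 0.0, "ax": 0.0, "ay": 0.0, "az": 0.0}, {"x": 0.18, "y": 0.0, "z": 0.0, "ax": 0.0, "ay": 0.0, "az": 0.0}, {"x": 0.19, "y": 0.0, "z": 0.0, "ax": 0.0, "ay": 0.0, "az": 0.0}, {"x": 0.19, "y": 0.0, "z": 0.03, "ax": 0.0, "ay": 0.0, "az": 0.0}, {"x": 0.19, "y": 0.0, "z": 0.07, "ax": 0.0, "ay": 0.0, "az": 0.0}, {"x": 0.19, "y": 0.0, "z": 0.1, "ax": 0.0, "ay": 0.0, "az": 0.0}, {"x": 0.19, "y": 0.0, "z": 0.1, "ax": 0.0, "ay": 0.0, "az": 0.0}]' --claw 85

```text
clock: 11.3
eef_pos: [0.582, 0.0087, 0.2055]
tcp_rot: [0.231, 0.973, -0.0, -0.002]
force: [-0.9, -0.9, 0.0]
gripper_width: 0.0722
finger_force: 0.0
```

```bash
python3 - <<'E'
from h import *
go([.5836,.0084,.152],153)
im=env.snapshot("wrist");print(proj("wrist",[.5836,.0084,.168]))
for r in env.regions_of("knob_center","wrist")[:2]:
    print(r["conf"],r["uv"],r["pixels"].sum())
cv2.imwrite("pics/wrist.png",im[:,:,::-1])
E
```

```text
t 11.3 pos [0.582  0.0087 0.2055] yaw 153.27 q [-0.19  0.22  1.62  0.    1.31 -1.3 ] F [-0.9 -0.9  0. ] grip 0.07220639128249152 0.0
rows [-0.0044  0.0013  0.1337] az 0.0059
[322.46031028 306.2091074 ]
0.75 [319.2, 216.0] 65224
```

View pics/wrist.png

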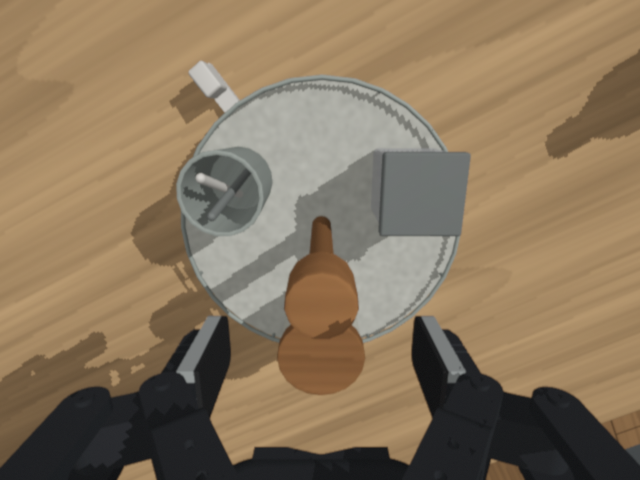

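The knob top is at (321,303) against a predicted (322,306), well centred between the fingers. I descend, then close.

Call:
send_rows --targets '[{"x": 0.0, "y": 0.0, "z": 0.02, "ax": 0.0, "ay": 0.0, "az": 0.0}, {"x": -0.002, "y": 0.001, "z": 0.04, "ax": 0.0, "ay": 0.0, "az": 0.0}, {"x": -0.003, "y": 0.001, "z": 0.06, "ax": 0.0, "ay": 0.0, "az": 0.0}, {"x": -0.003, "y": 0.001, "z": 0.08, "ax": 0.0, "ay": 0.0, "az": 0.0}, {"x": -0.003, "y": 0.001, "z": 0.1, "ax": 0.0, "ay": 0.0, "az": 0.0}, {"x": -0.003, "y": 0.001, "z": 0.115, "ax": 0.0, "ay": 0.0, "az": 0.0}, {"x": -0.003, "y": 0.001, "z": 0.125, "ax": 0.0, "ay": 0.0, "az": 0.0}, {"x": -0.003, "y": 0.001, "z": 0.13, "ax": 0.0, "ay": 0.0, "az": 0.0}, {"x": -0.003, "y": 0.001, "z": 0.13, "ax": 0.0, "ay": 0.0, "az": 0.0}, {"x": -0.003, "y": 0.001, "z": 0.13, "ax": 0.0, "ay": 0.0, "az": 0.0}]'

```text
clock: 12.65
eef_pos: [0.5843, 0.0084, 0.1559]
tcp_rot: [0.231, 0.973, 0.0, 0.0]
force: [0.3, -0.2, -0.2]
gripper_width: 0.0729
finger_force: 0.0
```

Call:
send_rows --targets '[{"x": 0.0, "y": 0.0, "z": 0.0, "ax": 0.0, "ay": 0.0, "az": 0.0}, {"x": 0.0, "y": 0.0, "z": 0.0, "ax": 0.0, "ay": 0.0, "az": 0.0}, {"x": 0.0, "y": 0.0, "z": 0.0, "ax": 0.0, "ay": 0.0, "az": 0.0}, {"x": 0.0, "y": 0.0, "z": 0.0, "ax": 0.0, "ay": 0.0, "az": 0.0}, {"x": 0.0, "y": 0.0, "z": 0.0, "ax": 0.0, "ay": 0.0, "az": 0.0}, {"x": 0.0, "y": 0.0, "z": 0.0, "ax": 0.0, "ay": 0.0, "az": 0.0}, {"x": 0.0, "y": 0.0, "z": 0.0, "ax": 0.0, "ay": 0.0, "az": 0.0}, {"x": 0.0, "y": 0.0, "z": 0.0, "ax": 0.0, "ay": 0.0, "az": 0.0}, {"x": 0.0, "y": 0.0, "z": 0.0, "ax": 0.0, "ay": 0.0, "az": 0.0}, {"x": 0.0, "y": 0.0, "z": 0.0, "ax": 0.0, "ay": 0.0, "az": 0.0}]' --claw 0 --squeeze 50

```text
clock: 13.9
eef_pos: [0.584, 0.0079, 0.1561]
tcp_rot: [0.231, 0.973, -0.001, -0.0]
force: [-3.9, -3.6, 6.2]
gripper_width: 0.0347
finger_force: 50.5
```

```bash
python3 -c "
from h import *
go([.5836,.0084,.152],11.1)"
```

```text
t 13.9 pos [0.584  0.0079 0.1561] yaw 153.28 q [-0.19  0.27  1.66 -0.    1.21 -1.3 ] F [-3.9 -3.6  6.2] grip 0.0347164045206629 50.45062601566315
rows [0.0013 0.0006 0.0101] az 3.1596
```

Gripped (34.7 mm, 50 N). Now I turn the carousel.

Call:
send_rows --targets '[{"x": 0.0, "y": 0.0, "z": 0.0, "ax": 0.0, "ay": 0.0, "az": 0.06}, {"x": 0.0, "y": 0.0, "z": 0.0, "ax": 0.0, "ay": 0.0, "az": 0.17}, {"x": 0.0, "y": 0.0, "z": 0.0, "ax": 0.0, "ay": 0.0, "az": 0.3}, {"x": 0.0, "y": 0.0, "z": 0.0, "ax": 0.0, "ay": 0.0, "az": 0.43}, {"x": 0.0, "y": 0.0, "z": 0.0, "ax": 0.0, "ay": 0.0, "az": 0.56}, {"x": 0.0, "y": 0.0, "z": 0.0, "ax": 0.0, "ay": 0.0, "az": 0.69}, {"x": 0.0, "y": 0.0, "z": 0.0, "ax": 0.0, "ay": 0.0, "az": 0.82}, {"x": 0.0, "y": 0.0, "z": 0.0, "ax": 0.0, "ay": 0.0, "az": 0.93}, {"x": 0.0, "y": 0.0, "z": 0.0, "ax": 0.0, "ay": 0.0, "az": 0.99}, {"x": 0.0, "y": 0.0, "z": 0.0, "ax": 0.0, "ay": 0.0, "az": 1.0}]'

```text
clock: 15.15
eef_pos: [0.5838, 0.0078, 0.1561]
tcp_rot: [0.586, 0.81, -0.001, -0.0]
force: [-4.2, -4.0, 6.4]
gripper_width: 0.0349
finger_force: 50.7
```

```bash
python3 - <<'E'
from h import *
go([.5836,.0084,.156],11.1)
im=env.snapshot("wrist")
for l,z in (("box_top",.088),("beaker_rim",.086),("lid_top",.1)):
    for r in env.spot_in(l,"wrist")[:1]: print(l,r["conf"],r["uv"])
cv2.imwrite("pics/w2.png",im[:,:,::-1])
E
```

```text
t 15.15 pos [0.5838 0.0078 0.1561] yaw 108.25 q [-0.19  0.27  1.66 -0.    1.21 -0.51] F [-4.2 -4.   6.4] grip 0.03494953396773162 50.67362844944
rows [ 0.0015 -0.0001  0.0002] az 2.1589
box_top 0.7 [323.0, 223.3]
beaker_rim 0.83 [324.2, 221.7]
lid_top 0.61 [320.7, 420.0]
```

View pics/w2.png

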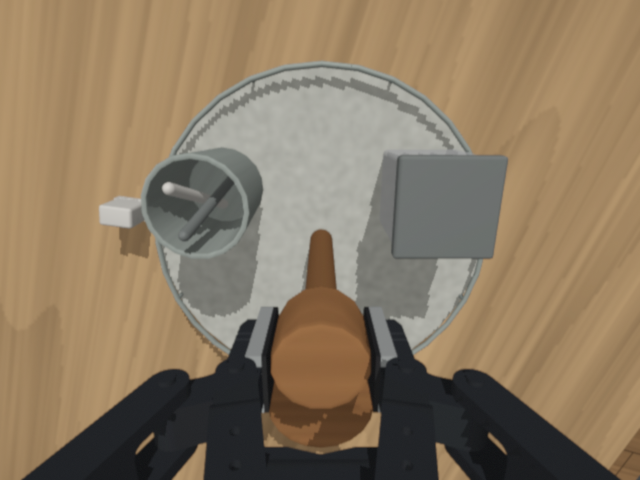

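The platter turned with the gripper without slipping: the box (447,205) and beaker (202,205) keep their places in view while the tab (121,212) has moved round. I continue turning.

Call:
send_rows --targets '[{"x": 0.0, "y": 0.0, "z": 0.0, "ax": 0.0, "ay": 0.0, "az": 0.06}, {"x": 0.0, "y": 0.0, "z": 0.0, "ax": 0.0, "ay": 0.0, "az": 0.17}, {"x": 0.0, "y": 0.0, "z": 0.0, "ax": 0.0, "ay": 0.0, "az": 0.3}, {"x": 0.0, "y": 0.0, "z": 0.0, "ax": 0.0, "ay": 0.0, "az": 0.43}, {"x": 0.0, "y": 0.0, "z": 0.0, "ax": 0.0, "ay": 0.0, "az": 0.56}, {"x": 0.0, "y": 0.0, "z": 0.0, "ax": 0.0, "ay": 0.0, "az": 0.69}, {"x": 0.0, "y": 0.0, "z": 0.0, "ax": 0.0, "ay": 0.0, "az": 0.82}, {"x": 0.0, "y": 0.0, "z": 0.0, "ax": 0.0, "ay": 0.0, "az": 0.93}, {"x": 0.0, "y": 0.0, "z": 0.0, "ax": 0.0, "ay": 0.0, "az": 0.99}, {"x": 0.0, "y": 0.0, "z": 0.0, "ax": 0.0, "ay": 0.0, "az": 1.0}]'

```text
clock: 16.6
eef_pos: [0.5837, 0.0079, 0.156]
tcp_rot: [0.852, 0.524, -0.001, 0.0]
force: [-5.9, -4.6, 6.5]
gripper_width: 0.0351
finger_force: 50.7
```

Call:
send_rows --targets '[{"x": 0.0, "y": 0.0, "z": 0.0, "ax": 0.0, "ay": 0.0, "az": 0.06}, {"x": 0.0, "y": 0.0, "z": 0.0, "ax": 0.0, "ay": 0.0, "az": 0.17}, {"x": 0.0, "y": 0.0, "z": 0.0, "ax": 0.0, "ay": 0.0, "az": 0.3}, {"x": 0.0, "y": 0.0, "z": 0.0, "ax": 0.0, "ay": 0.0, "az": 0.43}, {"x": 0.0, "y": 0.0, "z": 0.0, "ax": 0.0, "ay": 0.0, "az": 0.56}, {"x": 0.0, "y": 0.0, "z": 0.0, "ax": 0.0, "ay": 0.0, "az": 0.69}, {"x": 0.0, "y": 0.0, "z": 0.0, "ax": 0.0, "ay": 0.0, "az": 0.82}, {"x": 0.0, "y": 0.0, "z": 0.0, "ax": 0.0, "ay": 0.0, "az": 0.93}, {"x": 0.0, "y": 0.0, "z": 0.0, "ax": 0.0, "ay": 0.0, "az": 0.99}, {"x": 0.0, "y": 0.0, "z": 0.0, "ax": 0.0, "ay": 0.0, "az": 1.0}]'

```text
clock: 17.85
eef_pos: [0.5836, 0.0079, 0.156]
tcp_rot: [0.987, 0.158, -0.001, 0.0]
force: [-5.6, -4.5, 5.7]
gripper_width: 0.0348
finger_force: 50.7
```

Call:
send_rows --targets '[{"x": 0.0, "y": 0.0, "z": 0.0, "ax": 0.0, "ay": 0.0, "az": 0.04}, {"x": 0.0, "y": 0.0, "z": 0.0, "ax": 0.0, "ay": 0.0, "az": 0.08}, {"x": 0.0, "y": 0.0, "z": 0.0, "ax": 0.0, "ay": 0.0, "az": 0.12}, {"x": 0.0, "y": 0.0, "z": 0.0, "ax": 0.0, "ay": 0.0, "az": 0.15}, {"x": 0.0, "y": 0.0, "z": 0.0, "ax": 0.0, "ay": 0.0, "az": 0.16}, {"x": 0.0, "y": 0.0, "z": 0.0, "ax": 0.0, "ay": 0.0, "az": 0.16}, {"x": 0.0, "y": 0.0, "z": 0.0, "ax": 0.0, "ay": 0.0, "az": 0.16}, {"x": 0.0, "y": 0.0, "z": 0.0, "ax": 0.0, "ay": 0.0, "az": 0.16}, {"x": 0.0, "y": 0.0, "z": 0.0, "ax": 0.0, "ay": 0.0, "az": 0.16}, {"x": 0.0, "y": 0.0, "z": 0.0, "ax": 0.0, "ay": 0.0, "az": 0.16}]'

```text
clock: 19.1
eef_pos: [0.5836, 0.008, 0.1561]
tcp_rot: [0.995, 0.096, -0.001, 0.0]
force: [-6.0, -4.3, 5.9]
gripper_width: 0.0345
finger_force: 50.8
```

```bash
python3 - <<'E'
from h import *
go([.5836,.0084,.156],11.1)
a=env.snapshot("top");b=env.snapshot("wrist")
A=np.array([.5836,.0084]);u=np.array([np.cos(np.radians(-169.5)),np.sin(np.radians(-169.5))])
print("expect top lid",proj("top",[*(A+.075*u),.1]),"wrist tab",proj("wrist",[*(A+.139*u),.03]),"wrist lid",proj("wrist",[*(A+.075*u),.1]))
a=cv2.resize(a[160:310,240:380],None,fx=3,fy=3,interpolation=cv2.INTER_CUBIC)
cv2.imwrite("pics/fin.png",np.hstack([a[:450],cv2.resize(b,(360,270)).__class__ and np.pad(cv2.resize(b,(380,285)),((0,165),(0,0),(0,0)))])[:,:,::-1])
cv2.imwrite("pics/w3.png",b[:,:,::-1])
E
```

```text
t 19.1 pos [0.5836 0.008  0.1561] yaw 11.05 q [-0.19  0.27  1.66 -0.    1.21  1.19] F [-6.  -4.3  5.9] grip 0.03450347918793312 50.752573013305664
rows [ 0.0001 -0.0011  0.0001] az -0.001
expect top lid [314.84505007 252.72595966] wrist tab [318.52073484 408.18839897] wrist lid [318.70953988 405.13623108]
```

View pics/fin.png

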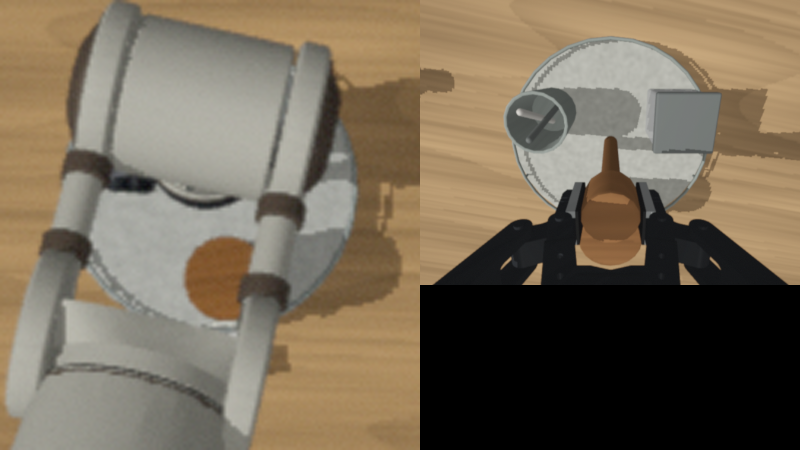

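Top view: lid centre is about (315.3,252.3) against an expected (314.8,252.7). I check for slip precisely by registering the box lid between the two wrist pictures, and from the side.

```bash
python3 - <<'E'
from h import *
g=[cv2.imread(f"pics/{n}.png") for n in ("wrist","w2","w3")]
A=np.array([.5836,.0084])
M=R.from_quat(env.sense()["tcp_rot"]).as_matrix()
b=env.snapshot("wrist")
for i,im in enumerate(g):
    h=im.astype(int);gr=(abs(h.max(2)-h.min(2))<25)&(h.mean(2)>75)&(h.mean(2)<125)
    m=np.zeros(gr.shape,np.uint8);m[130:275,375:530]=gr[130:275,375:530]
    m=cv2.morphologyEx(m,cv2.MORPH_OPEN,np.ones((25,25)))
    c=max(cv2.findContours(m,0,1)[0],key=cv2.contourArea)
    rr=cv2.minAreaRect(c)
    print(i,np.round(rr[0],1),np.round(rr[1],1),round(rr[2],2))
    if i==2:
        p=atz("wrist",rr[0],.088)[:2]-A;print("box ang",np.degrees(np.arctan2(p[1],p[0])),np.hypot(*p),"want",-169.5+119.9-0)
s=env.snapshot("side")
u=np.array([np.cos(np.radians(-169.5)),np.sin(np.radians(-169.5))])
for z in(.1,):print("lid side",proj("side",[*(A+.075*u),z]),"1deg:",proj("side",[*(A+.075*np.array([np.cos(np.radians(-168.5)),np.sin(np.radians(-168.5))])),z]))
print("tab",proj("side",[*(A+.139*u),.03]))
cr=cv2.resize(s[195:315,230:370],None,fx=5,fy=5,interpolation=cv2.INTER_CUBIC);cv2.imwrite("pics/s3.png",cr[:,:,::-1])
E
```

```text
0 [424.  193.5] [83. 86.] 90.0
1 [448.5 214.5] [119. 111.] 90.0
2 [451.  204.5] [105. 106.] 90.0
box ang -48.373999646135914 0.07711619399667713 want -49.599999999999994
lid side [314.52408561 239.68069664] 1deg: [314.45083313 239.35154749]
tab [344.21382309 264.46825537]
```

View pics/s3.png

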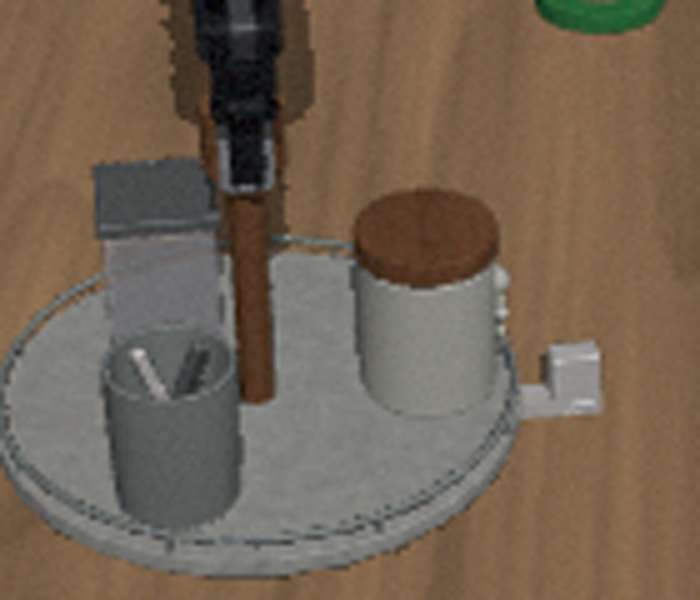

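The lid now sits flush, with no gap, at (426,230) in the crop (within 1 px of expected), and the emblem faces the tab. One last montage lets me refine the angle.

```bash
python3 - <<'E'
import cv2,numpy as np
g=[cv2.imread(f"pics/{n}.png") for n in ("wrist","w2","w3")]
r=lambda im,x,y,w,h,W,H:cv2.resize(im[y:y+h,x:x+w],(W,H),interpolation=cv2.INTER_CUBIC)
top=np.hstack([r(g[0],180,50,66,50,396,300),r(g[1],90,190,66,50,396,300)])
bot=np.hstack([r(g[0],360,135,132,150,264,300),r(g[1],385,140,132,150,264,300),r(g[2],385,130,132,150,264,300)])
cv2.imwrite("pics/mont.png",np.vstack([top,bot]))
E
```

```text
(no output)
```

View pics/mont.png

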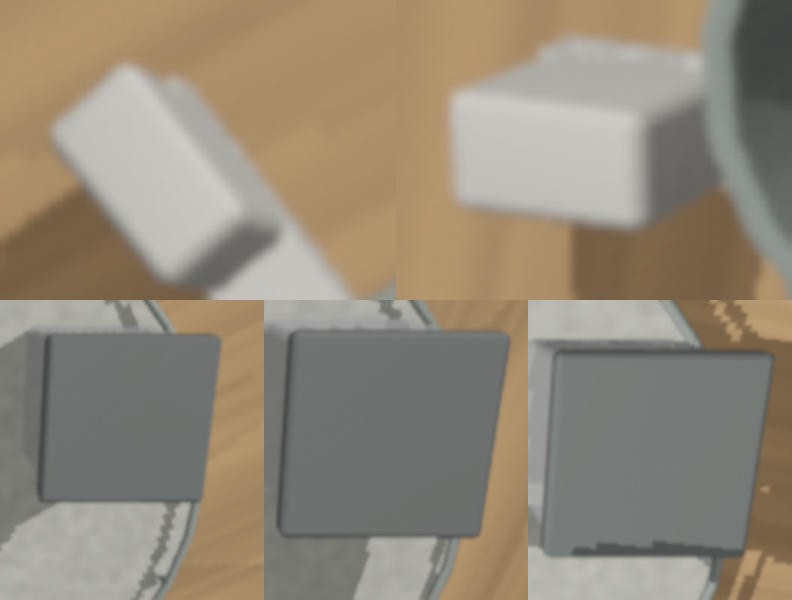

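```bash
python3 - <<'E'
from h import *
def T(p,yaw):
    M=np.eye(4);c,s=np.cos(np.radians(yaw)),np.sin(np.radians(yaw));M[:3,:3]=[[c,s,0],[s,-c,0],[0,0,-1]];M[:3,3]=p;return M
cal=env.get_calibration("wrist");K=np.array(cal["intrinsics"])
s=env.sense();Tn=np.eye(4);Tn[:3,:3]=R.from_quat(s["tcp_rot"]).as_matrix();Tn[:3,3]=s["eef_pos"]
X=np.linalg.inv(Tn)@np.array(cal["pose"])
P=[T([.582,.0087,.2055],153.27),T([.5838,.0078,.1561],108.25),Tn]
def w(i,q,z):
    C=P[i]@X;o=[]
    for uv in q:
        d=C[:3,:3]@np.linalg.solve(K,[uv[0],uv[1],1]);o.append((C[:3,3]+d*(z-C[2,3])/d[2])[:2])
    return np.array(o)
A=np.array([.5836,.0082])
def ang(v):return np.degrees(np.arctan2(v[1],v[0]))
f=lambda q,ox,oy,k,x,y:[((a-ox)/k+x-.4,(b-oy)/k+y-.4) for a,b in q]
box=[f([(48,335),(220,335),(202,500),(40,500)],0,300,2,360,135),f([(290,331),(510,332),(480,536),(280,534)],264,300,2,385,140),f([(556,352),(774,352),(745,553),(545,554)],528,300,2,385,130)]
for i,q in enumerate(box):
    v=w(i,q,.088);c=v.mean(0)-A;e=(v[1]-v[0]+v[2]-v[3]);n=(v[3]-v[0]+v[2]-v[1])
    y=ang(P[i][:3,0]);print("box",i,np.hypot(*c),"centre",ang(c),"minus yaw",(ang(c)-y)%360,"edge dir-yaw",(ang(e)-y)%360,(ang(n)-y)%360,np.hypot(*e)/2,np.hypot(*n)/2)
tab=[f([(127,65),(52,130),(168,280),(243,212)],0,0,6,180,50),f([(450,95),(455,203),(643,228),(643,112)],396,0,6,90,190)]
for i,q in enumerate(tab):
    v=w(i,q,.03);c=v.mean(0)-A
    l=(v[3]-v[0]+v[2]-v[1])
    print("tab",i,np.hypot(*c),ang(c),"edge",ang(l),ang(l)+180,np.hypot(*l)/2)
E
```

```text
box 0 0.07406787562336334 centre 92.68845540596057 minus yaw 299.4184554059606 edge dir-yaw 269.99476260227607 180.40474112359854 0.05268347311182742 0.052543508678158685
box 1 0.07428672607640074 centre 48.011177202829195 minus yaw 299.7611772028292 edge dir-yaw 269.56441158211226 180.5190904968703 0.05328712368411636 0.05270700506940105
box 2 0.07482565610690023 centre -48.97310370508322 minus yaw 299.9752911932405 edge dir-yaw 270.1466642244402 180.50223500890073 0.0529504550157027 0.052157015729678555
tab 0 0.13726539475693972 -169.31782127232267 edge 10.224953419851936 190.22495341985194 0.02033757979193825
tab 1 0.13826050327406883 -169.30595887264354 edge 11.63473308998474 191.63473308998473 0.020889964639740556
```

Tab at −169.3°/−169.5°; canister from box at −169.0°. The difference is about 0.5°, with the grip held. Handing in.

```bash
python3 -c "
from h import *
go([.5836,.0084,.156],11.1);print(env.job_done())"
```

```text
t 19.3 pos [0.5836 0.008  0.1561] yaw 11.05 q [-0.19  0.27  1.66 -0.    1.21  1.19] F [-6.7 -3.5  7.1] grip 0.03476676085311396 50.75214207172394
rows [ 0.0001 -0.001   0.0001] az -0.0011
the job is handed in; nothing more can be done
None
```

The job is handed in at 19.3 s (result not shown): the lid is pressed fully home, the canister is in line with the tab to about 0.5°, and the fingers still grip the knob at about 50 N.

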